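# Stow the block and latch the crate gate

## Task

Put the brown sanding block that lies at the front right of the bench (not the one at the far back) flat on the floor of the small plywood crate on the bench and swing the crate's gate fully shut: lift the gate's latch bar by its knob over the keeper and let it drop fully down into the keeper's notch. Leave the tape rolls and the elastic spool where they are.

Things in the scene. Friction and masses are not known exactly. Their poses are not given: they have to be found in the camera images.
- crate: Plywood crate screwed to the bench, 170 (x) x 250 (y) x 62 mm high, open at the top and at its front (-x), which the gate closes. Origin: centre of its underside, on the bench; x points to the back wall, y to the hinge side, z up. Floor top 10 mm above the bench. Walls 12 mm thick. Inside space: x from -85 to +73 mm, y from -113 to +113 mm.
- gate_hinge (a point): Point on the gate's vertical hinge axis, 46 mm above the bench, at crate (-94, 131) mm. Axes turn with the gate: the gate panel (plywood, 12 mm thick, from 12 to 62 mm above the bench) runs 250 mm from here along -y of this point; +x of this point is the gate's inner side.
- gate (a joint): Angle of the gate, rad: 0 = fully shut (hard stop; panel lies along the crate's y), positive = open, the free end swung out to the crate's -x side; up to 0.9. Light friction holds it where it is left (about 0.6 N at the knob). With the bar down the bar meets the front lug of the keeper and the gate cannot shut.
- latch_pivot (a point): Pivot of the latch bar on the outer face of the gate, 100 mm from the hinge along the gate, 12 mm outside the panel's middle plane, 46 mm above the bench. The pivot axis is normal to the gate panel.
- latch_bar (a joint): Angle of the steel latch bar, rad: 0 = level, fully down on its stop (it falls there by its weight when let go, about 0.16 kg); positive = free end raised; up to 0.6. About 0.14 is needed to clear the front lug of the keeper; resting on the front lug it reads about 0.12.
- knob (a point): Centre of the latch bar's upright round black knob: 22 mm diameter (head 27 mm), foot 26 mm below and top 22 mm above this point. Bar level: 82 mm above the bench, 36 mm above and 100 mm from the pivot towards the gate's free end, 20 mm above the panel's top edge; panel's outer face 6 mm inwards of its axis. Leans towards the hinge as the bar rises. Grip from above, a finger each side of the gate.
- bar_nose (a point): Middle of the latch bar's section 175 mm from its pivot, 10 mm short of its free end. The bar is 200 mm long, 8 mm thick (across the gate), 20 mm high.
- keeper_notch (a point): Centre of the steel keeper's notch on the crate's right (-y) side, at crate (-106, -137, 46) mm, axes as the crate's. Open at the top, 14 mm wide (crate x), 20 mm long (crate y), floor 34 mm above the bench; front lug 10 mm thick, 56 mm high (level with the lowered bar's top edge), rear lug 66 mm high. With the gate shut and the bar down the bar lies in it.
- block_center (a point): Centre of the loose brown sanding block to the right of the crate (an identical block at the far back of the bench is not meant), 62 (x) x 100 (y) x 34 (z) mm, lying flat on the bench; mass 0.1 to 0.2 kg. Axes along its edges.
- tape_roll_spare_center (a point): Half-way up the loose tan tape roll, 113 mm diameter, 49 mm high, lying flat; leave it alone.
- tape_1_center (a point): Half-way up the loose flat tan tape roll, 103 mm diameter, 25 mm high; leave it alone.
- elastic_spool_center (a point): Half-way up the loose grey and white spool, 83 x 106 x 49 mm; leave it alone.
There are look-alikes about, which are no part of the job. What is shaped like the part that bears block_center but black or blue is not meant.

How it is judged:
By the outcome, as a careful person would: the job done as asked, in the order asked, and still so for the second after the job is handed in, with the robot touching nothing.
It also fails if it takes over 54 s, if anything falls off the work surface, if the arm or the gripper's body presses on something with over 40 N, if the wrist force passes 120 N, or if a joint passes its speed limit or range.

## Robot

A 7-joint arm with a two-finger parallel gripper is mounted at the origin on a cart in front of the work surface, level with it; the furniture and walls round the work are solid. World frame = base frame: x ahead of the robot, y to its left, z up, the work surface at z = 0. Lengths are in m, angles in rad, forces in N, time in s.
With the tool pointing down it reaches from about 0.4 to 0.85 m from the base axis. Payload 10.4 kg.
Tool frame: the origin (TCP) lies between the finger pads; the fingertips stand manip.tcp_to_tips ahead of it and the grasp point (between the pads) lies 2 mm behind it (manip.tcp_to_tips is the distance from the TCP to the fingertips, in m); y points along the fingers, z is the direction in which the jaws open and shut, and the axes are right-handed (so a half turn about y gives the same grasp; the last joint's range is limited). The gripper opens to 85 mm and grips with 20 to 120 N. Pads are 22 mm wide; open, the fingers measure 114 mm over their backs; the gripper's body (76 mm by 85 mm) begins 54 mm behind the grasp point. The pads swing forward as they close: fully open they stand 13 mm farther back than shut.
Start: joints at [-1.255, 0.332, -0.065, 1.46, 0.022, 1.35, -0.088], TCP at [0.208, 0.589, 0.248] pointing down, gripper open.
Joint ranges: [-2.6, 2.6], [-0.5, 2.12], [-1.47, 1.34], [0.16, 2.42], [-1.27, 4.41], [0.06, 2.06], [-2.6, 2.6]. Speed limits (rad/s): [2.22, 2.22, 2.79, 2.79, 3.14, 3.14, 3.14].

## Interface

Orientations are given as a unit quaternion [x, y, z, w].
In Python, from workcell import manip gives the robot as it stands. The module is installed in compiled form; this text tells all that it offers.
- The arm moves only by the tool move_arm, never from a script. Its argument "increments" is a list of rows, each an object with "offset": the shift along the tool's x, y, z in m, a list of three; "yaw": the turn about the tool's y in degrees; "jaw": the closure in counts, from 0 (fully open) to 255 (shut). In form: [{"offset": [tx, ty, tz], "yaw": yaw, "jaw": jaw}, ...]. A call has 1 to 10 rows; each row is the pose to reach, as a shift and turn from the pose measured when the call began, along the tool's axes at that moment; what a row does not reach only later rows make up. A row lasts 1/12 s, in which the tool goes at most 41.7 mm and 7.16 degrees, less where a joint would pass 70% of its speed; a pose out of reach is approached as far as the arm can. A call with a gripper value outside its range is refused whole. The fingers move at their own pace and stop on an object; "squeeze" is the grip in N (left out, the last holds). Time passes only in rows, so rows that repeat a pose let the fingers close. It gives the time, the measured TCP pose, the force and the opening at its end, in the units of the state.
- manip.get_obs(): the state, without advancing time (a new reading comes with each control period).
- manip.camera(name): name is "scene" or "top" or "wrist"; returns a dict with "pixels" (480x640x3 uint8, red, green, blue), "depth" (480x640 float32, m along the optical axis (not along the pixel's ray), 0 where there is no reading), "intrinsics" (3x3 intrinsics, pixels), "R" (3x3) and "t" (3): a world point X has camera coordinates R X + t; the wrist camera has in their place "mount" (4x4, takes a point from camera to tool coordinates, whose origin is the TCP and whose axes are the tool frame's). Camera axes: x right, y down, z forward; pixel columns grow to the right and rows downward; lengths in m; the calibration is good to about 2 mm. A picture is of the moment at which its call begins: read the wrist's pose just before it.
- manip.hand_in(): hands the job in, once; it reports no verdict.
Trained networks look in a picture, given as the dict that the camera call returned (one of the last four; its "shot" number tells which), for a name from the list of things; names that differ only in an ending like _2 or _b are one class to them, and where a whole thing is asked for, a point or a joint stands for the part that bears it (a point fixed in the world has none). Each returns a list of dicts, best first, with "confidence" (0 to 1); they miss things now and then, are a little off and sometimes report something else, mostly with a low value. They report only what shows in the picture. A call takes as long as a camera call. They do not tell look-alikes from the thing itself.
- manip.recognise(picture, query): "bbox" ([left, top, right, bottom] in pixels, round what is visible of it).
- manip.spot_point(picture, query): "centre" ([column, row] in pixels: a listed point, or the origin of a listed thing).
The state is a dict: "clock": time; "joint_pos": joint angles; "joint_velocities": joint speeds; "tau": joint torques, N m; "position": TCP position; "ee_rot": TCP orientation; "ft_force": force on the tool from outside, world axes, zero at the start; "torque": the same for the moment, N m; "grip_width": opening from 0.0 (shut) to 1.0 (fully open).
Only numpy, scipy, OpenCV 4.12 (cv2) and the standard library are available. Lean on these libraries where they do the work, as an engineer would, in place of code of your own. Each camera call takes 0.05 s, during which the arm holds its last target. There are 200 camera calls.

## Working session

There is one attempt and no reset: what is moved stays moved. The work goes in short steps, Python scripts to look and compute and a tool call to move; the robot and the scene stay as the last step left them, time stands still between calls to the robot, and variables do not carry over. Pictures are saved under pics/ and viewed, about 8 in all and at most 12, crops included, and the job is handed in when it is done.

Besides the shell and the picture viewer there is one more tool, called after "Request:" as name(argument=value, ...) on one line, values as JSON. move_arm: Moves the arm, as the interface text tells. Its arguments: {"type":"object","properties":{"increments":{"type":"array","items":{"type":"object","properties":{"offset":{"type":"array","items":{"type":"number"}},"yaw":{"type":"number"},"jaw":{"type":"number"}}}},"squeeze":{"type":"number"}},"required":["increments"]}

```bash
mkdir -p pics; cat > h.py <<'E'
from workcell import manip
import numpy as np, cv2
from scipy.spatial.transform import Rotation as R
def save(p,n): cv2.imwrite(f'pics/{n}.png',p['pixels'][:,:,::-1])
def cam2w(p,obs=None):
    if 'R' in p: Rc=np.array(p['R']);t=np.array(p['t']); return Rc.T,-Rc.T@t
    T=np.eye(4);T[:3,:3]=R.from_quat(obs['ee_rot']).as_matrix();T[:3,3]=obs['position'];T=T@np.array(p['mount']);return T[:3,:3],T[:3,3]
def cloud(p,obs=None):
    A,c=cam2w(p,obs);K=p['intrinsics'];v,u=np.mgrid[0:480,0:640];d=p['depth']
    return np.stack([(u-K[0][2])/K[0][0]*d,(v-K[1][2])/K[1][1]*d,d],-1)@A.T+c
def at_z(p,uv,z,obs=None):
    A,c=cam2w(p,obs);K=p['intrinsics'];r=A@np.array([(uv[0]-K[0][2])/K[0][0],(uv[1]-K[1][2])/K[1][1],1]);return c+r*(z-c[2])/r[2]
def st():
    o=manip.get_obs();print('t%.2f'%o['clock'],np.round(o['position'],4),'q',np.round(o['ee_rot'],4),'f',np.round(o['ft_force'],1),'w',round(o['grip_width'],3),'J',np.round(o['joint_pos'],2));print(np.round(R.from_quat(o['ee_rot']).as_matrix(),3).tolist());return o
E
python3 - <<'E'
from h import *
st();print(manip.tcp_to_tips)
Z=dict(block_center=.017,knob=.082,keeper_notch=.046,gate_hinge=.046,latch_pivot=.046,bar_nose=.046,crate=0,tape_1_center=.0125,tape_roll_spare_center=.0245,elastic_spool_center=.0245)
ps=[]
for n in ('top','scene'):
    p=manip.camera(n);save(p,n);ps.append(p)
    for q,z in Z.items():
        for r in manip.spot_point(p,q)[:3]: print(n,q,np.round(r['centre']),round(r['confidence'],2),np.round(at_z(p,r['centre'],z),3))
im=np.hstack([cv2.resize(p['pixels'],(640,480)) for p in ps]);
E
```

```text
t0.00 [0.2076 0.5891 0.2475] q [ 0.6975 -0.1193  0.1191 -0.6965] f [-0.   0.  -0.4] w 0.998 J [-1.25  0.33 -0.06  1.46  0.02  1.35 -0.09]
[[0.943, -0.0, 0.332], [-0.332, -0.001, 0.943], [0.0, -1.0, -0.001]]
0.017
top block_center [407. 278.] 0.93 [ 0.499 -0.248  0.017]
top block_center [301. 165.] 0.86 [0.852 0.083 0.017]
top block_center [313. 223.] 0.69 [0.668 0.044 0.017]
top knob [320. 290.] 0.66 [0.456 0.021 0.082]
top keeper_notch [361. 256.] 0.96 [ 0.561 -0.104  0.046]
top gate_hinge [272. 251.] 0.89 [0.574 0.169 0.046]
top latch_pivot [294. 273.] 0.48 [0.509 0.1   0.046]
top bar_nose [344. 303.] 0.72 [ 0.42  -0.05   0.046]
top crate [315. 219.] 0.87 [0.683 0.037 0.   ]
top tape_1_center [456. 330.] 0.76 [ 0.338 -0.399  0.012]
top tape_1_center [361. 257.] 0.53 [ 0.561 -0.105  0.012]
top tape_roll_spare_center [192. 274.] 0.89 [0.504 0.412 0.024]
scene block_center [378. 314.] 0.97 [ 0.508 -0.239  0.017]
scene block_center [355. 352.] 0.83 [ 0.366 -0.239  0.017]
scene block_center [339. 202.] 0.63 [0.866 0.09  0.017]
scene knob [292. 275.] 0.68 [0.461 0.019 0.082]
scene knob [324. 242.] 0.54 [0.621 0.006 0.082]
scene keeper_notch [340. 274.] 0.56 [ 0.561 -0.084  0.046]
scene gate_hinge [342. 277.] 0.54 [ 0.554 -0.095  0.046]
scene latch_pivot [270. 238.] 0.65 [0.579 0.18  0.046]
scene latch_pivot [280. 260.] 0.64 [0.518 0.103 0.046]
scene bar_nose [303. 301.] 0.52 [ 0.423 -0.041  0.046]
scene crate [320. 243.] 0.7 [0.677 0.055 0.   ]
scene tape_1_center [408. 390.] 0.62 [ 0.34  -0.406  0.012]
scene tape_roll_spare_center [200. 226.] 0.86 [0.524 0.432 0.024]
scene elastic_spool_center [242. 206.] 0.86 [0.672 0.367 0.024]
```

View pics/top.png

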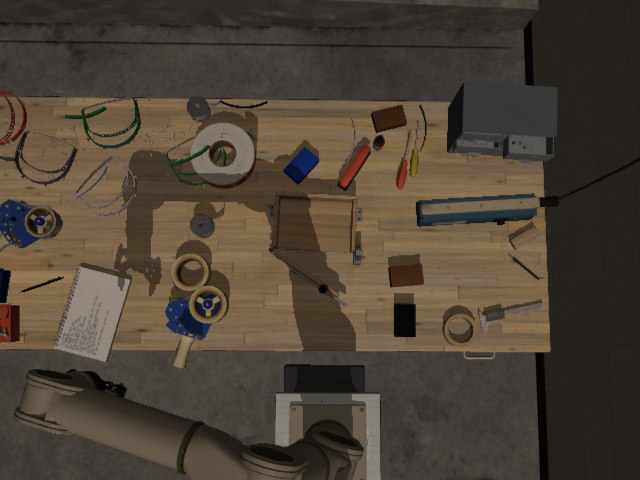

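View pics/scene.png

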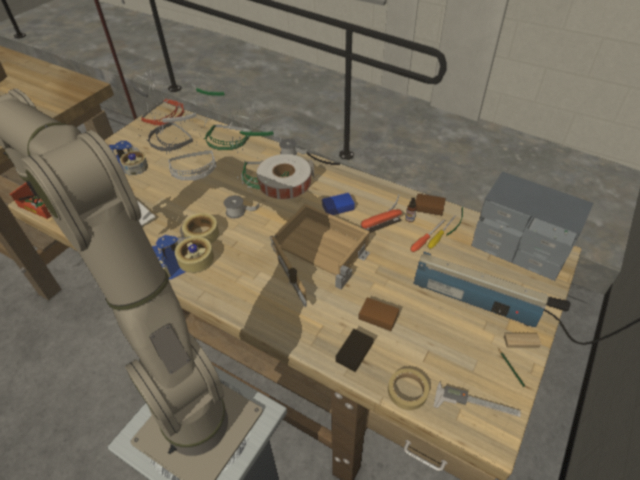

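The block is at top px (407,275), the crate at (315,222) with its gate open and the knob at (323,289). The black and blue look-alikes are at (404,320) and (301,165).

```bash
python3 - <<'E'
from h import *
for n in ('top','scene'):
    p=manip.camera(n);C=cloud(p)
    def rect(m,l):
        P=C[m][:,:2].astype(np.float32);r=cv2.minAreaRect(P);print(n,l,len(P),np.round(r[0],4),np.round(r[1],4),round(r[2],1),'med',np.round(np.median(C[m],0),3))
    x,y,z=np.moveaxis(C,-1,0)
    rect((abs(x-.5)<.09)&(abs(y+.245)<.09)&(z>.02)&(z<.045),'block')
    w=(z>.05)&(z<.075)
    rect(w&(x>.6)&(x<.80)&(abs(y-.035)<.17),'crate')
    rect(w&(x>.758)&(x<.80)&(abs(y-.035)<.17),'back')
    rect(w&(x>.36)&(x<.56)&(y>-.08)&(y<.16),'gate')
    rect((z>.09)&(z<.12)&(x>.36)&(x<.56)&(y>-.08)&(y<.16),'knob')
E
```

```text
top block 727 [ 0.4737 -0.2475] [0.1287 0.1035] 6.4 med [ 0.503 -0.242  0.035]
top crate 748 [0.699 0.039] [0.1968 0.2594] 0.1 med [0.736 0.042 0.062]
top back 7 [ 0.7925 -0.0574] [0.0047 0.02  ] 25.2 med [ 0.794 -0.06   0.051]
top gate 418 [0.4857 0.0465] [0.2533 0.0296] 56.0 med [0.495 0.055 0.061]
top knob 65 [0.4603 0.0128] [0.024  0.0235] 0.2 med [0.46  0.013 0.106]
scene block 826 [ 0.4755 -0.2426] [0.1333 0.1001] 5.7 med [ 0.5   -0.24   0.034]
scene crate 697 [0.6787 0.0407] [0.2553 0.1627] 88.4 med [0.738 0.039 0.061]
scene back 8 [0.7606 0.109 ] [0.0045 0.0993] 0.4 med [0.76  0.139 0.058]
scene gate 376 [0.4865 0.0442] [0.2389 0.1358] 86.9 med [0.484 0.051 0.06 ]
scene knob 69 [0.4614 0.0168] [0.0285 0.0231] 33.6 med [0.46  0.017 0.104]
```

Request:
move_arm(increments=[{"offset": [0.03,0,-0.025],"yaw": 7,"jaw": 0},{"offset": [0.06,0,-0.05],"yaw": 14,"jaw": 0},{"offset": [0.1,0,-0.07],"yaw": 21,"jaw": 0},{"offset": [0.135,0,-0.09],"yaw": 28,"jaw": 0},{"offset": [0.17,0,-0.11],"yaw": 35,"jaw": 0},{"offset": [0.2,0,-0.14],"yaw": 42,"jaw": 0},{"offset": [0.23,0,-0.17],"yaw": 49,"jaw": 0},{"offset": [0.26,0,-0.2],"yaw": 56,"jaw": 0},{"offset": [0.29,0,-0.23],"yaw": 63,"jaw": 0},{"offset": [0.32,0,-0.26],"yaw": 70,"jaw": 0}])

```text
clock: 2.03
position: [0.4218, 0.2397, 0.2486]
ee_rot: [-0.501, 0.499, -0.499, 0.501]
ft_force: [1.4, 0.5, -0.2]
grip_width: 1.006
```

Request:
move_arm(increments=[{"offset": [0.04,0,0.008]},{"offset": [0.08,0,0.016]},{"offset": [0.12,0,0.024]},{"offset": [0.16,0,0.032]},{"offset": [0.2,0,0.04]},{"offset": [0.24,0,0.048]},{"offset": [0.28,0,0.056]},{"offset": [0.32,0,0.06]},{"offset": [0.36,0,0.065]},{"offset": [0.4,0,0.07]}])

```text
invalid input at $.increments[0]: expected keys offset, yaw, jaw
```

Request:
move_arm(increments=[{"offset": [0.03,0.01,0]},{"offset": [0.05,0.02,0]},{"offset": [0.06,0.03,0]}])

```text
invalid input at $.increments[0]: expected keys offset, yaw, jaw
```

```bash
python3 - <<'E'
from h import *
o=st();p=manip.camera('wrist');save(p,'w1');C=cloud(p,o);x,y,z=np.moveaxis(C,-1,0)
print(np.array(p['mount']).round(3).tolist())
for r in manip.spot_point(p,'block_center')[:2]: print(r, at_z(p,r['centre'],.017,o))
hsv=cv2.cvtColor(p['pixels'],cv2.COLOR_RGB2HSV)
m=(abs(x-.5)<.1)&(abs(y+.245)<.1)&(z>.025)&(z<.045)&(hsv[...,2]>50)
P=C[m][:,:2].astype(np.float32);print(len(P),cv2.minAreaRect(P),np.median(C[m],0))
E
```

```text
t2.03 [0.4218 0.2397 0.2486] q [-0.5008  0.499  -0.4988  0.5014] f [ 1.4  0.5 -0.2] w 1.006 J [-0.9   0.01  0.29  1.83 -0.    1.3  -0.6 ]
[[0.004, 0.0, 1.0], [-1.0, 0.001, 0.004], [-0.001, -1.0, 0.0]]
[[0.0, 0.963, 0.27, -0.068], [0.0, -0.27, 0.963, -0.125], [1.0, -0.0, -0.0, -0.001], [0.0, 0.0, 0.0, 1.0]]
0 ((0.0, 0.0), (0.0, 0.0), 0.0) [nan nan nan]
  return _methods._mean(a, axis=axis, dtype=dtype,
  ret = um.true_divide(
```

View pics/w1.png

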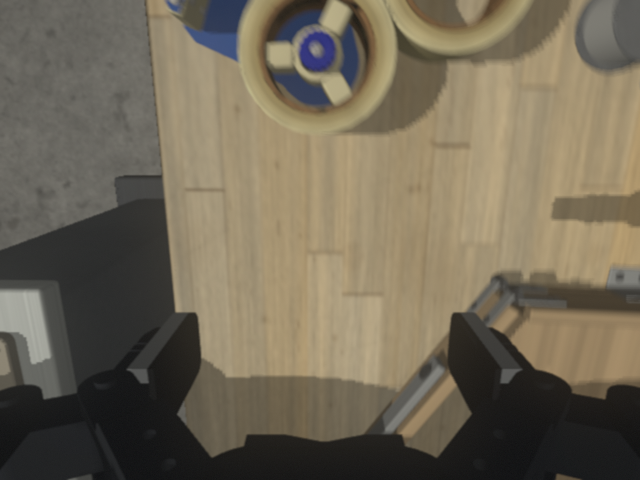

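The moves were refused because the yaw and jaw keys were missing. The picture still looks at the tape rolls, with the hinge near (505,288).

Request:
move_arm(increments=[{"offset": [0.04,0,0.008],"yaw": 0,"jaw": 0},{"offset": [0.08,0,0.016],"yaw": 0,"jaw": 0},{"offset": [0.12,0,0.024],"yaw": 0,"jaw": 0},{"offset": [0.16,0,0.032],"yaw": 0,"jaw": 0},{"offset": [0.2,0,0.04],"yaw": 0,"jaw": 0},{"offset": [0.24,0,0.048],"yaw": 0,"jaw": 0},{"offset": [0.28,0,0.056],"yaw": 0,"jaw": 0},{"offset": [0.32,0,0.06],"yaw": 0,"jaw": 0},{"offset": [0.36,0,0.065],"yaw": 0,"jaw": 0},{"offset": [0.4,0,0.07],"yaw": 0,"jaw": 0}])

```text
clock: 2.97
position: [0.4927, -0.167, 0.2496]
ee_rot: [0.499, -0.5, 0.502, -0.5]
ft_force: [1.3, 0.5, -0.9]
grip_width: 0.998
```

Request:
move_arm(increments=[{"offset": [0.03,0.01,0],"yaw": 0,"jaw": 0},{"offset": [0.05,0.02,0],"yaw": 0,"jaw": 0},{"offset": [0.06,0.03,0],"yaw": 0,"jaw": 0}])

```text
clock: 3.22
position: [0.4921, -0.2304, 0.2196]
ee_rot: [0.498, -0.5, 0.503, -0.499]
ft_force: [-0.2, 0.4, 0.3]
grip_width: 1.001
```

```bash
python3 - <<'E'
from h import *
o=st();p=manip.camera('wrist');save(p,'w2');C=cloud(p,o);x,y,z=np.moveaxis(C,-1,0)
for r in manip.spot_point(p,'block_center')[:2]: print(r, at_z(p,r['centre'],.017,o))
hsv=cv2.cvtColor(p['pixels'],cv2.COLOR_RGB2HSV)
m=(abs(x-.5)<.1)&(abs(y+.245)<.1)&(z>.025)&(z<.045)
for t in (0,50,70):
    mm=cv2.morphologyEx((m&(hsv[...,2]>t)).astype(np.uint8),cv2.MORPH_OPEN,np.ones((5,5)))>0
    if mm.sum()>9:
        P=C[mm][:,:2].astype(np.float32);print(len(P),cv2.minAreaRect(P),np.median(C[mm],0))
E
```

```text
t3.22 [ 0.4921 -0.2304  0.2196] q [ 0.4979 -0.5004  0.5029 -0.4988] f [-0.2  0.4  0.3] w 1.001 J [-0.35  0.2   0.8   1.76 -0.15  1.24  0.48]
[[-0.007, 0.003, 1.0], [-1.0, -0.002, -0.007], [0.002, -1.0, 0.003]]
{'centre': [342.9, 228.6], 'confidence': 0.89} [ 0.50737531 -0.23933857  0.017     ]
{'centre': [173.6, 224.5], 'confidence': 0.55} [ 0.37145578 -0.23492652  0.017     ]
12380 ((0.4685722291469574, -0.2429841160774231), (0.13929349184036255, 0.10087303817272186), 5.731607437133789) [ 0.49979389 -0.23425864  0.03334835]
10152 ((0.5070131421089172, -0.23912711441516876), (0.062019649893045425, 0.10087653994560242), 5.724733829498291) [ 0.50672824 -0.23509743  0.03336418]
10080 ((0.5070291757583618, -0.23928722739219666), (0.062019649893045425, 0.10055471211671829), 5.724733829498291) [ 0.50672824 -0.23559186  0.03336963]
```

View pics/w2.png

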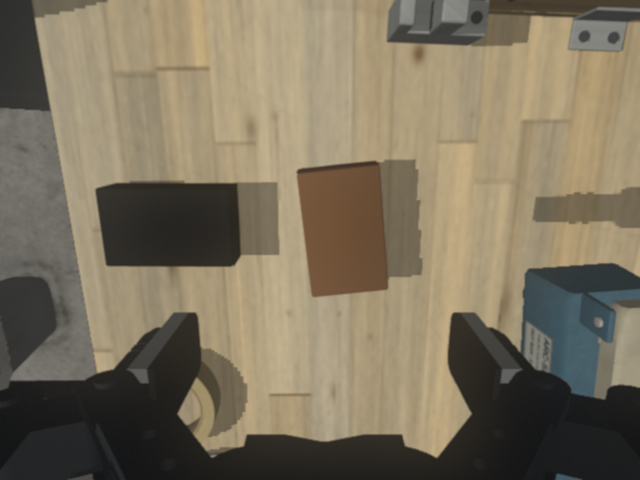

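The brown block is at px (343,229), rotated about 5.7° at (0.507,-0.239). The black look-alike is at (170,224) with enough clearance. Grasping.

Request:
move_arm(increments=[{"offset": [0.009,0.04,0.015],"yaw": -6,"jaw": 0},{"offset": [0.009,0.08,0.015],"yaw": -6,"jaw": 0},{"offset": [0.009,0.12,0.015],"yaw": -6,"jaw": 0},{"offset": [0.009,0.16,0.015],"yaw": -6,"jaw": 0},{"offset": [0.009,0.185,0.015],"yaw": -6,"jaw": 0},{"offset": [0.009,0.196,0.015],"yaw": -6,"jaw": 0},{"offset": [0.009,0.197,0.015],"yaw": -6,"jaw": 0},{"offset": [0.009,0.197,0.015],"yaw": -6,"jaw": 0}])

```text
clock: 3.98
position: [0.5074, -0.2375, 0.0225]
ee_rot: [-0.524, 0.474, -0.475, 0.524]
ft_force: [-0.1, -0.5, 0.3]
grip_width: 1.003
```

Request:
move_arm(increments=[{"offset": [0,0,0],"yaw": 0,"jaw": 255},{"offset": [0,0,0],"yaw": 0,"jaw": 255},{"offset": [0,0,0],"yaw": 0,"jaw": 255},{"offset": [0,0,0],"yaw": 0,"jaw": 255},{"offset": [0,0,0],"yaw": 0,"jaw": 255},{"offset": [0,0,0],"yaw": 0,"jaw": 255}], squeeze=35)

```text
clock: 4.48
position: [0.509, -0.2376, 0.0247]
ee_rot: [-0.523, 0.473, -0.476, 0.525]
ft_force: [-0.7, 1.3, 8.2]
grip_width: 0.721
```

Request:
move_arm(increments=[{"offset": [0,-0.03,0],"yaw": 0,"jaw": 255},{"offset": [0,-0.07,0],"yaw": 0,"jaw": 255},{"offset": [0,-0.11,0],"yaw": 0,"jaw": 255},{"offset": [0,-0.14,0],"yaw": 0,"jaw": 255},{"offset": [0,-0.15,0],"yaw": 0,"jaw": 255},{"offset": [0,-0.15,0],"yaw": 0,"jaw": 255}])

```text
clock: 4.98
position: [0.5098, -0.238, 0.1781]
ee_rot: [-0.522, 0.471, -0.478, 0.527]
ft_force: [-0.4, -0.2, -2.2]
grip_width: 0.724
```

Request:
move_arm(increments=[{"offset": [-0.03,0,0.02],"yaw": 1,"jaw": 255},{"offset": [-0.06,0,0.04],"yaw": 3,"jaw": 255},{"offset": [-0.09,0,0.06],"yaw": 5,"jaw": 255},{"offset": [-0.12,0,0.08],"yaw": 6,"jaw": 255},{"offset": [-0.15,0,0.1],"yaw": 6,"jaw": 255},{"offset": [-0.18,0,0.12],"yaw": 6,"jaw": 255},{"offset": [-0.21,0,0.14],"yaw": 6,"jaw": 255},{"offset": [-0.24,0,0.16],"yaw": 6,"jaw": 255},{"offset": [-0.261,0,0.179],"yaw": 6,"jaw": 255},{"offset": [-0.261,0,0.179],"yaw": 6,"jaw": 255}])

```text
clock: 5.82
position: [0.663, 0.0477, 0.1762]
ee_rot: [-0.499, 0.497, -0.501, 0.503]
ft_force: [0.2, 0.9, -2.2]
grip_width: 0.721
```

```bash
python3 - <<'E'
from h import *
o=st();p=manip.camera('wrist');save(p,'w3');C=cloud(p,o);x,y,z=np.moveaxis(C,-1,0)
for q,zz in dict(gate_hinge=.046,keeper_notch=.046,latch_pivot=.046,knob=.082,crate=0).items():
  for r in manip.spot_point(p,q)[:1]: print(q,r, at_z(p,r['centre'],zz,o))
f=(z>.0)&(z<.02)&(abs(y-.06)<.05)
w=(z>.056)&(z<.068)
for yy in np.arange(.02,.18,.02):
    s=w&(abs(y-yy)<.005)
    if s.sum(): print(round(yy,2),np.round(np.percentile(x[s],[0,5,50,95,100]),3),s.sum())
s=w&(abs(x-.665)<.04); print('left wall y',np.percentile(y[s],[1,50,99]) if s.sum() else None)
E
```

```text
t5.82 [0.663  0.0477 0.1762] q [-0.4986  0.4972 -0.5009  0.5034] f [ 0.2  0.9 -2.2] w 0.721 J [-0.61  0.52  0.65  1.48 -0.33  1.25  0.09]
[[0.004, 0.008, 1.0], [-1.0, 0.001, 0.004], [-0.001, -1.0, 0.008]]
gate_hinge {'centre': [173.8, 14.0], 'confidence': 0.84} [0.58073068 0.17689384 0.046     ]
latch_pivot {'centre': [74.5, 157.3], 'confidence': 0.87} [0.51450293 0.0997216  0.046     ]
0.02 [0.467 0.47  0.481 0.75  0.753] 869
0.04 [0.471 0.481 0.496 0.751 0.754] 798
0.06 [0.485 0.495 0.51  0.752 0.755] 848
0.08 [0.497 0.507 0.523 0.753 0.756] 902
0.1 [0.509 0.521 0.536 0.754 0.756] 966
0.12 [0.533 0.537 0.55  0.755 0.758] 986
0.14 [0.546 0.551 0.564 0.756 0.758] 1080
0.16 [0.559 0.571 0.672 0.749 0.759] 6653
left wall y [0.15488539 0.1615358  0.16873177]
```

View pics/w3.png

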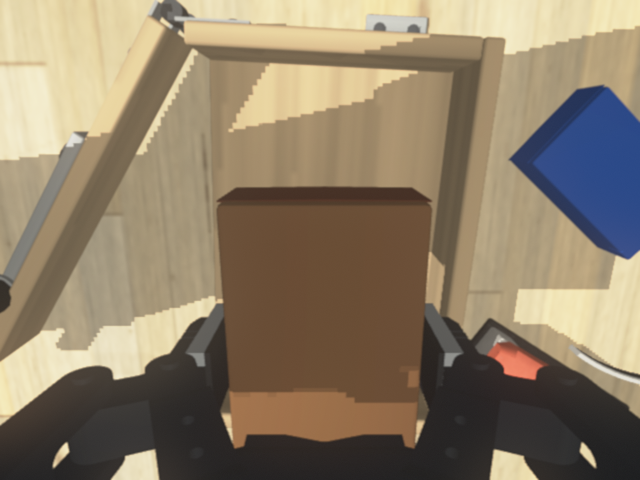

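The block is held square over the crate, with the left wall at the image top and the back wall at column 480. The gate runs from the hinge at (170,15) down-left. Lowering now.

Request:
move_arm(increments=[{"offset": [0,0.03,0],"yaw": 2,"jaw": 255},{"offset": [0,0.06,0],"yaw": 2,"jaw": 255},{"offset": [0,0.09,0],"yaw": 2,"jaw": 255},{"offset": [0,0.115,0],"yaw": 2,"jaw": 255},{"offset": [0,0.13,0],"yaw": 2,"jaw": 255},{"offset": [0,0.135,0],"yaw": 2,"jaw": 255},{"offset": [0,0.138,0],"yaw": 2,"jaw": 255},{"offset": [0,0.14,0],"yaw": 2,"jaw": 255},{"offset": [0,0.14,0],"yaw": 2,"jaw": 255}])

```text
clock: 6.87
position: [0.6635, 0.0376, 0.0401]
ee_rot: [0.487, -0.507, 0.514, -0.492]
ft_force: [-0.8, -0.7, -1.8]
grip_width: 0.716
```

Request:
move_arm(increments=[{"offset": [0,0.002,0],"yaw": 0,"jaw": 255},{"offset": [0,0.004,0],"yaw": 0,"jaw": 255},{"offset": [0,0.004,0],"yaw": 0,"jaw": 255}])

```text
clock: 7.12
position: [0.6638, 0.0377, 0.0365]
ee_rot: [0.487, -0.507, 0.514, -0.492]
ft_force: [-0.3, 0.0, -2.3]
grip_width: 0.715
```

Request:
move_arm(increments=[{"offset": [0,0.002,0],"yaw": 0,"jaw": 255},{"offset": [0,0.003,0],"yaw": 0,"jaw": 255},{"offset": [0,0.003,0],"yaw": 0,"jaw": 255}])

```text
clock: 7.37
position: [0.6641, 0.0377, 0.035]
ee_rot: [0.486, -0.507, 0.514, -0.493]
ft_force: [-5.3, 0.5, 12.1]
grip_width: 0.72
```

Request:
move_arm(increments=[{"offset": [0,0,0],"yaw": 0,"jaw": 0},{"offset": [0,0,0],"yaw": 0,"jaw": 0},{"offset": [0,0,0],"yaw": 0,"jaw": 0},{"offset": [0,-0.04,0],"yaw": 0,"jaw": 0},{"offset": [0,-0.08,0],"yaw": 0,"jaw": 0},{"offset": [0,-0.12,0],"yaw": 0,"jaw": 0},{"offset": [0,-0.16,-0.02],"yaw": 0,"jaw": 0},{"offset": [0,-0.2,-0.04],"yaw": 6,"jaw": 0},{"offset": [0,-0.2,-0.08],"yaw": 13,"jaw": 0},{"offset": [0,-0.2,-0.12],"yaw": 20,"jaw": 0}])

```text
clock: 8.2
position: [0.543, 0.0423, 0.2355]
ee_rot: [0.387, -0.585, 0.592, -0.397]
ft_force: [-0.4, 0.6, 1.2]
grip_width: 1.001
```

```bash
python3 - <<'E'
from h import *
o=st();p=manip.camera('wrist');save(p,'w4')
for q,zz in dict(gate_hinge=.046,keeper_notch=.046,knob=.082,latch_pivot=.046,block_center=.027).items():
  for r in manip.spot_point(p,q)[:1]: print(q,r, at_z(p,r['centre'],zz,o))
E
```

```text
t8.20 [0.543  0.0423 0.2355] q [ 0.387  -0.585   0.5917 -0.3973] f [-0.4  0.6  1.2] w 1.001 J [-0.87  0.17  0.8   1.74 -0.13  1.26 -0.44]
[[-0.385, 0.017, 0.923], [-0.923, 0.0, -0.385], [-0.007, -1.0, 0.016]]
gate_hinge {'centre': [295.5, 24.5], 'confidence': 0.8} [0.58073656 0.17655895 0.046     ]
keeper_notch {'centre': [394.2, 360.0], 'confidence': 0.95} [ 0.55456817 -0.09119115  0.046     ]
knob {'centre': [230.0, 308.1], 'confidence': 0.92} [0.46141308 0.01726965 0.082     ]
latch_pivot {'centre': [255.8, 168.9], 'confidence': 0.67} [0.51450341 0.09890432 0.046     ]
block_center {'centre': [463.7, 166.2], 'confidence': 0.57} [0.66383371 0.03692141 0.027     ]
```

View pics/w4.png

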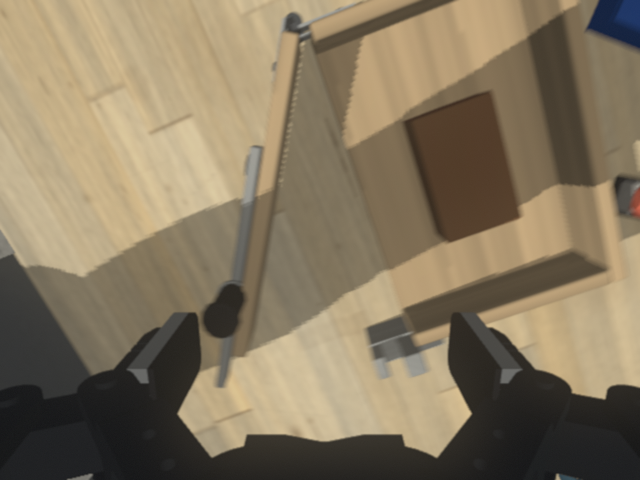

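The block lies flat in the crate at (463,166), the knob is at (230,308), and the keeper at (394,350). Going to the knob.

Request:
move_arm(increments=[{"offset": [0.02,0,-0.025],"yaw": 4,"jaw": 0},{"offset": [0.04,0,-0.05],"yaw": 8,"jaw": 0},{"offset": [0.056,0,-0.068],"yaw": 10.8,"jaw": 0},{"offset": [0.056,0.03,-0.068],"yaw": 10.8,"jaw": 0},{"offset": [0.056,0.06,-0.068],"yaw": 10.8,"jaw": 0},{"offset": [0.056,0.09,-0.068],"yaw": 10.8,"jaw": 0},{"offset": [0.056,0.12,-0.068],"yaw": 10.8,"jaw": 0},{"offset": [0.056,0.14,-0.068],"yaw": 10.8,"jaw": 0},{"offset": [0.056,0.148,-0.068],"yaw": 10.8,"jaw": 0},{"offset": [0.056,0.148,-0.068],"yaw": 10.8,"jaw": 0}])

```text
clock: 9.33
position: [0.4613, 0.0157, 0.0833]
ee_rot: [0.335, -0.618, 0.625, -0.34]
ft_force: [-0.4, 0.2, 0.9]
grip_width: 0.999
```

```bash
python3 - <<'E'
from h import *
st()
for n in ('top','scene'):
    p=manip.camera(n)
    for r in manip.spot_point(p,'knob')[:1]: print(n,r['confidence'],at_z(p,r['centre'],.082))
    if n=='scene': cv2.imwrite('pics/s2.png',cv2.resize(p['pixels'][200:360,190:430,::-1],(720,480)))
E
```

```text
t9.33 [0.4613 0.0157 0.0833] q [ 0.3345 -0.6181  0.6247 -0.3404] f [-0.4  0.2  0.9] w 0.999 J [-0.91  0.17  0.83  2.11 -0.15  0.92 -0.57]
[[-0.544, 0.012, 0.839], [-0.839, -0.004, -0.544], [-0.003, -1.0, 0.012]]
scene 0.68 [0.4643362  0.02692519 0.082     ]
```

View pics/s2.png

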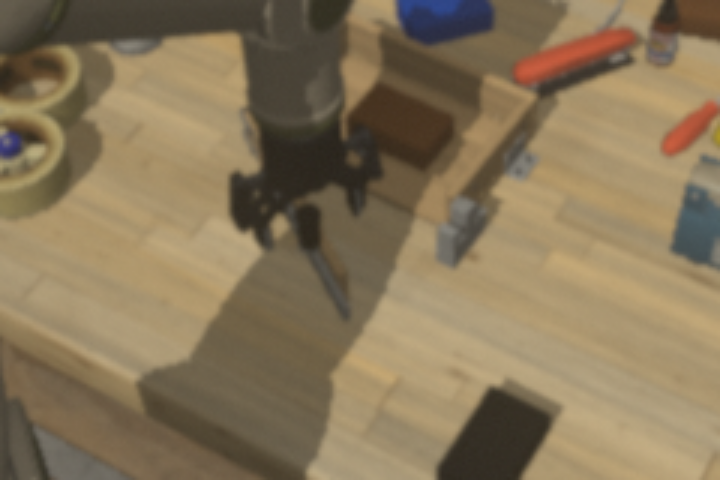

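The knob stands between the fingers at crop (308,225). Raising slightly and closing.

Request:
move_arm(increments=[{"offset": [0,-0.004,0],"yaw": 0,"jaw": 255},{"offset": [0,-0.004,0],"yaw": 0,"jaw": 255},{"offset": [0,-0.004,0],"yaw": 0,"jaw": 255},{"offset": [0,-0.004,0],"yaw": 0,"jaw": 255},{"offset": [0,-0.004,0],"yaw": 0,"jaw": 255},{"offset": [0,-0.004,0],"yaw": 0,"jaw": 255},{"offset": [0,-0.004,0],"yaw": 0,"jaw": 255},{"offset": [0,-0.004,0],"yaw": 0,"jaw": 255}], squeeze=30)

```text
clock: 10.2
position: [0.4628, 0.0168, 0.0902]
ee_rot: [0.332, -0.618, 0.624, -0.343]
ft_force: [-1.2, 0.0, 3.9]
grip_width: 0.293
```

Request:
move_arm(increments=[{"offset": [-0.002,-0.005,0],"yaw": 0,"jaw": 255},{"offset": [-0.004,-0.01,0],"yaw": 0,"jaw": 255},{"offset": [-0.006,-0.0145,0],"yaw": 0,"jaw": 255},{"offset": [-0.009,-0.018,0],"yaw": 0,"jaw": 255},{"offset": [-0.0105,-0.021,0],"yaw": 0,"jaw": 255},{"offset": [-0.0105,-0.021,0],"yaw": 0,"jaw": 255},{"offset": [-0.0105,-0.021,0],"yaw": 0,"jaw": 255}])

```text
clock: 10.78
position: [0.4685, 0.0268, 0.1112]
ee_rot: [0.332, -0.618, 0.624, -0.343]
ft_force: [4.7, 5.0, -8.6]
grip_width: 0.297
```

```bash
python3 - <<'E'
from h import *
st()
p=manip.camera('scene');q=manip.camera('wrist')
cv2.imwrite('pics/s3.png',np.hstack([cv2.resize(p['pixels'][230:330,240:360,::-1],(432,360)),cv2.resize(q['pixels'][240:480,:,::-1],(360,360))]))
E
```

```text
t10.78 [0.4685 0.0268 0.1112] q [ 0.3324 -0.6183  0.6239 -0.3435] f [ 4.7  5.  -8.6] w 0.297 J [-0.94  0.12  0.83  2.07 -0.11  0.97 -0.62]
[[-0.543, 0.018, 0.839], [-0.84, 0.001, -0.543], [-0.01, -1.0, 0.015]]
```

View pics/s3.png

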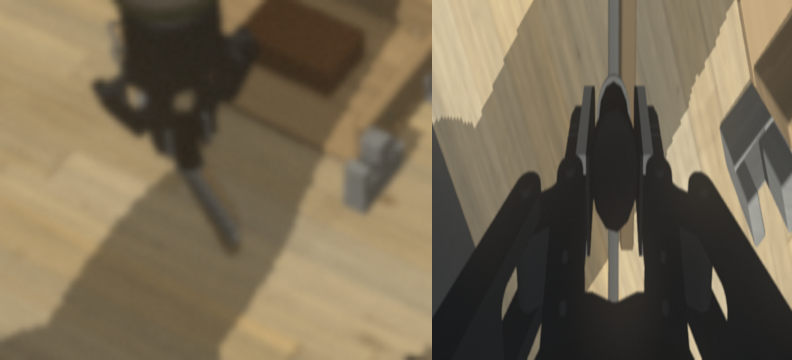

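```bash
cat > arc.py <<'E'
from h import *
def rows(al,L=.1855,H=(.581,.177),z=None):
    o=st();M=R.from_quat(o['ee_rot']).as_matrix();p=np.array(o['position']);h0=np.arctan2(M[1,2],M[0,2])
    for a in al:
        t=np.array([H[0]-L*np.sin(a)-.012*np.cos(a),H[1]-L*np.cos(a)+.012*np.sin(a),p[2] if z is None else z])
        print(round(a,3),np.round(M.T@(t-p),4).tolist(),round(-np.degrees(-a-h0),1))
E
python3 - <<'E'
from arc import *
rows(np.linspace(.535,.13,9))
p=manip.camera('top');C=cloud(p);x,y,z=np.moveaxis(C,-1,0)
m=(x>.40)&(x<.45)&(y>-.07)&(y<-.01)&(z>.03)
print(np.round(C[m],3)[np.argsort(y[m])][::6])
E
```

```text
t10.88 [0.4684 0.0267 0.1111] q [ 0.3323 -0.6183  0.6239 -0.3434] f [ 6.4  5.5 -7.8] w 0.296 J [-0.94  0.12  0.83  2.07 -0.11  0.97 -0.62]
[[-0.543, 0.018, 0.839], [-0.84, 0.0, -0.543], [-0.01, -1.0, 0.014]]
0.535 [-0.0015, 0.0001, 0.0082] -2.3
0.484 [-0.0015, 0.0003, 0.0176] -5.2
0.434 [-0.002, 0.0004, 0.027] -8.1
0.383 [-0.0029, 0.0006, 0.0364] -11.0
0.332 [-0.0044, 0.0007, 0.0457] -13.9
0.282 [-0.0063, 0.0009, 0.0549] -16.8
0.231 [-0.0086, 0.001, 0.064] -19.7
0.181 [-0.0114, 0.0012, 0.073] -22.6
0.13 [-0.0147, 0.0013, 0.0818] -25.5
[[ 0.415 -0.056  0.077]
 [ 0.42  -0.05   0.09 ]
 [ 0.426 -0.047  0.091]
 [ 0.411 -0.025  0.505]
 [ 0.424 -0.025  0.507]
 [ 0.415 -0.025  0.511]
 [ 0.449 -0.023  0.497]
 [ 0.42  -0.023  0.506]
 [ 0.411 -0.022  0.51 ]
 [ 0.435 -0.022  0.511]
 [ 0.409 -0.02   0.506]
 [ 0.438 -0.02   0.506]
 [ 0.415 -0.02   0.51 ]
 [ 0.426 -0.02   0.511]
 [ 0.447 -0.018  0.503]
 [ 0.429 -0.018  0.507]
 [ 0.422 -0.018  0.511]
 [ 0.449 -0.016  0.501]
 [ 0.411 -0.016  0.508]
 [ 0.429 -0.016  0.509]
 [ 0.431 -0.016  0.512]
 [ 0.442 -0.014  0.504]
 [ 0.438 -0.014  0.507]
 [ 0.411 -0.013  0.512]
 [ 0.402 -0.013  0.519]
 [ 0.417 -0.011  0.509]
 [ 0.411 -0.011  0.512]
 [ 0.422 -0.011  0.513]]
```

The bar's nose is raised by about 34 mm (angle ≈0.2, above the 0.14 needed). Swinging.

Request:
move_arm(increments=[{"offset": [-0.0015,0,0.008],"yaw": -2.3,"jaw": 255},{"offset": [-0.0015,0,0.0176],"yaw": -5.2,"jaw": 255},{"offset": [-0.002,0,0.027],"yaw": -8.1,"jaw": 255},{"offset": [-0.003,0,0.0364],"yaw": -11,"jaw": 255},{"offset": [-0.0044,0,0.0457],"yaw": -13.9,"jaw": 255},{"offset": [-0.0063,0,0.055],"yaw": -16.8,"jaw": 255},{"offset": [-0.0086,0,0.064],"yaw": -19.7,"jaw": 255},{"offset": [-0.0114,0.001,0.073],"yaw": -22.6,"jaw": 255},{"offset": [-0.0147,0.001,0.0818],"yaw": -25.5,"jaw": 255},{"offset": [-0.0147,0.001,0.0818],"yaw": -25.5,"jaw": 255}])

```text
clock: 11.77
position: [0.5456, -0.0068, 0.1112]
ee_rot: [0.463, -0.526, 0.535, -0.471]
ft_force: [-2.8, -4.1, 1.3]
grip_width: 0.297
```

```bash
python3 - <<'E'
from arc import *
rows([.11,.09,.07,.05,.035,.02],z=.1111)
p=manip.camera('top');C=cloud(p);x,y,z=np.moveaxis(C,-1,0)
m=(x>.48)&(x<.6)&(y>-.13)&(y<-.06)&(z>.025)&(z<.2)
print(np.round(C[m],3)[np.argsort(y[m])][::5])
E
```

```text
t11.77 [ 0.5456 -0.0068  0.1112] q [ 0.463  -0.5265  0.5352 -0.4711] f [-2.8 -4.1  1.3] w 0.297 J [-0.71  0.33  0.75  1.88 -0.26  1.02  0.02]
[[-0.127, 0.017, 0.992], [-0.992, -0.002, -0.127], [-0.001, -1.0, 0.017]]
0.11 [-0.0011, 0.0001, 0.003] -1.0
0.09 [-0.001, 0.0002, 0.0067] -2.2
0.07 [-0.0009, 0.0002, 0.0105] -3.3
0.05 [-0.0009, 0.0003, 0.0142] -4.4
0.035 [-0.001, 0.0004, 0.017] -5.3
0.02 [-0.0011, 0.0004, 0.0198] -6.2
[[ 0.598 -0.105  0.028]
 [ 0.531 -0.103  0.083]
 [ 0.549 -0.102  0.056]
 [ 0.592 -0.101  0.03 ]
 [ 0.597 -0.101  0.035]
 [ 0.557 -0.101  0.039]
 [ 0.548 -0.099  0.059]
 [ 0.532 -0.099  0.104]
 [ 0.574 -0.098  0.072]
 [ 0.554 -0.098  0.035]
 [ 0.536 -0.097  0.092]
 [ 0.563 -0.096  0.063]
 [ 0.561 -0.095  0.03 ]
 [ 0.585 -0.095  0.034]
 [ 0.593 -0.094  0.041]
 [ 0.545 -0.093  0.061]
 [ 0.572 -0.093  0.066]
 [ 0.56  -0.092  0.034]
 [ 0.563 -0.091  0.04 ]
 [ 0.564 -0.09   0.053]
 [ 0.572 -0.09   0.066]
 [ 0.557 -0.089  0.035]
 [ 0.546 -0.087  0.054]
 [ 0.548 -0.087  0.064]
 [ 0.534 -0.085  0.084]
 [ 0.548 -0.084  0.059]
 [ 0.536 -0.079  0.09 ]]
```

Request:
move_arm(increments=[{"offset": [0.0005,0,0.003],"yaw": -1,"jaw": 255},{"offset": [0.0005,0,0.0067],"yaw": -2.2,"jaw": 255},{"offset": [0.0005,0,0.0105],"yaw": -3.3,"jaw": 255},{"offset": [0.0005,0,0.0142],"yaw": -4.4,"jaw": 255},{"offset": [0.0005,0,0.017],"yaw": -4.7,"jaw": 255},{"offset": [0.0005,0,0.018],"yaw": -4.7,"jaw": 255},{"offset": [0.0005,0,0.018],"yaw": -4.7,"jaw": 255}])

```text
clock: 12.4
position: [0.5616, -0.0097, 0.1107]
ee_rot: [0.485, -0.508, 0.516, -0.491]
ft_force: [-6.2, -2.0, -0.4]
grip_width: 0.297
```

```bash
python3 - <<'E'
from arc import *
rows([.047,.03],z=.1111)
p=manip.camera('top');C=cloud(p);x,y,z=np.moveaxis(C,-1,0)
m=(x>.48)&(x<.6)&(y>-.13)&(y<-.06)&(z>.045)&(z<.2)
print(np.round(C[m],3)[np.argsort(y[m])][::3].tolist())
E
```

```text
t12.40 [ 0.5616 -0.0097  0.1107] q [ 0.4847 -0.5083  0.5157 -0.4906] f [-6.2 -2.  -0.4] w 0.297 J [-0.67  0.37  0.73  1.83 -0.28  1.03  0.12]
[[-0.049, 0.013, 0.999], [-0.999, -0.002, -0.049], [0.001, -1.0, 0.013]]
0.047 [-0.0019, -0.0004, -0.0014] -0.1
0.03 [-0.0017, -0.0004, 0.0017] -1.1
[[0.552, -0.106, 0.084], [0.552, -0.103, 0.083], [0.546, -0.102, 0.057], [0.559, -0.102, 0.097], [0.575, -0.102, 0.064], [0.568, -0.101, 0.075], [0.56, -0.1, 0.091], [0.549, -0.099, 0.056], [0.566, -0.099, 0.066], [0.575, -0.098, 0.069], [0.543, -0.097, 0.048], [0.549, -0.096, 0.055], [0.545, -0.096, 0.06], [0.574, -0.095, 0.072], [0.56, -0.094, 0.092], [0.54, -0.094, 0.053], [0.542, -0.093, 0.06], [0.572, -0.093, 0.066], [0.553, -0.092, 0.072], [0.56, -0.091, 0.094], [0.545, -0.09, 0.059], [0.569, -0.09, 0.066], [0.574, -0.089, 0.071], [0.554, -0.088, 0.09], [0.545, -0.087, 0.057], [0.569, -0.087, 0.062], [0.565, -0.086, 0.07], [0.557, -0.085, 0.092], [0.559, -0.084, 0.097], [0.542, -0.084, 0.062], [0.557, -0.082, 0.089]]
```

Shut against the stop (−6 N), with the bar above the notch between the lugs. Lowering the bar.

Request:
move_arm(increments=[{"offset": [0.002,0.005,0],"yaw": 0,"jaw": 255},{"offset": [0.005,0.01,0],"yaw": 0,"jaw": 255},{"offset": [0.0075,0.015,0],"yaw": 0,"jaw": 255},{"offset": [0.0095,0.019,0],"yaw": 0,"jaw": 255},{"offset": [0.0105,0.021,0],"yaw": 0,"jaw": 255},{"offset": [0.0105,0.021,0],"yaw": 0,"jaw": 255}])

```text
clock: 12.95
position: [0.5612, -0.0222, 0.0907]
ee_rot: [0.484, -0.509, 0.516, -0.49]
ft_force: [-10.0, -8.0, 14.4]
grip_width: 0.296
```

```bash
python3 - <<'E'
from arc import *
st()
p=manip.camera('top');C=cloud(p);x,y,z=np.moveaxis(C,-1,0)
m=(x>.48)&(x<.6)&(y>-.13)&(y<-.06)&(z>.045)&(z<.2)
print(np.round(C[m],3)[np.argsort(y[m])][::3].tolist())
E
```

```text
t12.95 [ 0.5612 -0.0222  0.0907] q [ 0.4844 -0.5088  0.5164 -0.4897] f [-10.   -8.   14.4] w 0.296 J [-0.64  0.4   0.72  1.85 -0.31  1.    0.15]
[[-0.051, 0.013, 0.999], [-0.999, -0.003, -0.051], [0.002, -1.0, 0.013]]
[[0.552, -0.109, 0.054], [0.558, -0.105, 0.057], [0.559, -0.103, 0.049], [0.54, -0.102, 0.056], [0.542, -0.102, 0.062], [0.575, -0.102, 0.066], [0.571, -0.101, 0.072], [0.552, -0.1, 0.055], [0.542, -0.099, 0.059], [0.565, -0.098, 0.073], [0.54, -0.097, 0.054], [0.548, -0.096, 0.058], [0.542, -0.093, 0.057]]
```

Request:
move_arm(increments=[{"offset": [0,0,-0.001],"yaw": 0,"jaw": 0},{"offset": [0,0,-0.001],"yaw": 0,"jaw": 0},{"offset": [0,0,-0.001],"yaw": 0,"jaw": 0},{"offset": [0,0,-0.001],"yaw": 0,"jaw": 0},{"offset": [0,-0.03,-0.001],"yaw": 0,"jaw": 0},{"offset": [0,-0.06,-0.001],"yaw": 0,"jaw": 0},{"offset": [0,-0.1,-0.001],"yaw": 0,"jaw": 0},{"offset": [0,-0.14,-0.03],"yaw": 0,"jaw": 0},{"offset": [0,-0.16,-0.07],"yaw": 0,"jaw": 0},{"offset": [0.03,-0.16,-0.09],"yaw": 0,"jaw": 0}])

```text
clock: 13.83
position: [0.4699, -0.0419, 0.2522]
ee_rot: [0.485, -0.506, 0.516, -0.493]
ft_force: [-0.3, -0.2, 0.0]
grip_width: 1.004
```

```bash
python3 - <<'E'
from arc import *
o=st();p=manip.camera('wrist');save(p,'w5');C=cloud(p,o);x,y,z=np.moveaxis(C,-1,0)
for q,zz in dict(bar_nose=.046,keeper_notch=.046,knob=.082,block_center=.027).items():
  for r in manip.spot_point(p,q)[:1]: print(q,r, at_z(p,r['centre'],zz,o))
m=(abs(x-.558)<.004)&(y<-.07)&(y>-.125);print('bar z',np.percentile(z[m],[5,50,95]) if m.any() else None)
g=(abs(z-.062)<.004)&(x>.55)&(x<.61)
for yy in (.14,.1,.05,0,-.05): 
  s=g&(abs(y-yy)<.004);print(yy,np.percentile(x[s],[5,50,95]) if s.any() else None)
E
```

```text
t13.83 [ 0.4699 -0.0419  0.2522] q [ 0.4847 -0.5063  0.5157 -0.4927] f [-0.3 -0.2  0. ] w 1.004 J [-0.82 -0.08  0.79  1.89  0.06  1.29 -0.1 ]
[[-0.045, 0.017, 0.999], [-0.999, -0.002, -0.045], [0.001, -1.0, 0.017]]
bar_nose {'centre': [426.8, 273.3], 'confidence': 0.84} [ 0.55738124 -0.09458461  0.046     ]
keeper_notch {'centre': [426.9, 266.6], 'confidence': 0.68} [ 0.55733378 -0.08862247  0.046     ]
knob {'centre': [447.2, 196.4], 'confidence': 0.75} [ 0.56125137 -0.02388529  0.082     ]
block_center {'centre': [556.1, 107.7], 'confidence': 0.87} [0.66362426 0.03441658 0.027     ]
bar z [-0.00105036  0.05486394  0.05632919]
0.14 None
0.1 [0.57131893 0.57646882 0.58205338]
0.05 [0.56913187 0.57413963 0.57992978]
0 [0.56684739 0.57176217 0.57755279]
-0.05 [0.56466326 0.5696898  0.5755248 ]
```

View pics/w5.png

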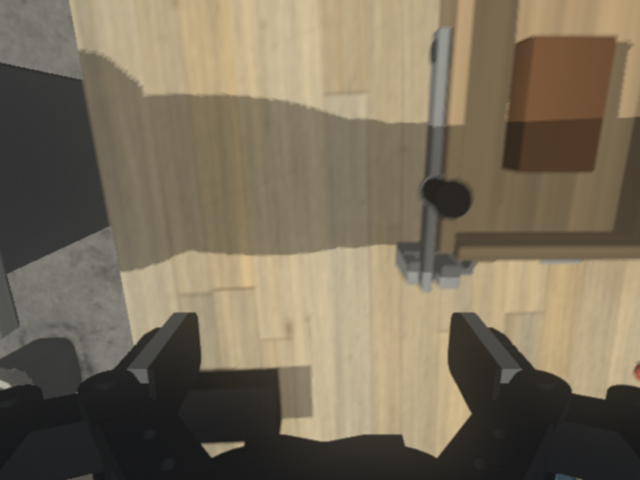

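The gate line is parallel to the crate front (slope 0.045). The bar lies in the notch at (427,265) with its top at about 55–56 mm, so it is fully down. The block is flat inside at (558,105).

```bash
python3 -c "
from workcell import manip
print(manip.hand_in())"
```

```text
the job is handed in; nothing more can be done
None
```

I put the front-right brown block in the crate, shut the gate, dropped the latch bar into the keeper's notch, and handed the job in at about 14 s. No verdict is reported.

**Last checks, with the gripper open and clear of everything:**
- **Block:** it lies flat on the crate floor at about (0.664, 0.034) m.
- **Gate:** its slope of 0.045 rad matches my two estimates of the crate's own turn, 0.043 (back wall) and 0.054 (hinge and keeper).
- **Latch bar:** its top edge is 55–56 mm above the bench, against 56 mm when fully down, and its nose sits between the keeper's lugs.
- **Forces:** the tool read under 1 N after release. The highest reading I saw was about 19 N, when I pressed the bar down onto its stop.

**Checks that failed or were not made:**
- The first two moves towards the block were refused because I left out required keys. Nothing moved, and I sent them again.
- The gripper read about 25 mm on the knob, where 22 mm (or 27 mm at its head) was expected. The grip held throughout.
- I did not re-measure the tape rolls and the elastic spool at the end. The arm did not go near them at low height.

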